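# Set out the refill jars and hold the spring pusher back for loading

### The job

We are about to refill the spring-fed shelf lane, but the red jar and the blue jar stand on each other's spots: first swap them, so that each stands upright and wholly on the round spot of its own colour, using the white spare spot on the way if you like. Then take the orange tab of the pusher, pull it back against its spring until its pointer stands over the green clip, and keep holding it there so that a colleague can load the lane: finish while still holding it, do not let go. Leave everything else where it is and do not knock a jar over.

Things in the scene. Friction and masses are not known exactly. Their poses are not given: they have to be found in the camera images.
- jar_red_center (a point): Centre (half-way up) of the red jar: closed upright cylinder, 52 mm diameter, 80 mm high (lid, the top 20 mm, is 49 mm across), red with a white paper band, about 0.15 kg. z axis up along the jar. Starts standing on the blue spot.
- jar_blue_center (a point): Centre (half-way up) of the blue jar, same shape and size as the red one. Starts standing on the red spot.
- jar_red: The red jar itself; origin at the centre of its underside.
- jar_blue: The blue jar itself; origin at the centre of its underside.
- spot_red_top (a point): Centre of the upper face of the red round spot: fixed disc, 84 mm diameter, 2 mm thick, upper face 4 mm above the table. It lies on a grey mat (270 x 290 mm, 2 mm thick, fixed). The centres of the three spots lie 123 to 130 mm apart, and which is where varies.
- spot_blue_top (a point): Centre of the upper face of the blue round spot, same size, on the same mat.
- spot_spare_top (a point): Centre of the upper face of the white round spare spot, same size, on the same mat; empty at the start.
- feeder: Fixed spring-fed shelf lane: open white tray 300 mm long (its x), 74 mm wide (its y), grey side walls 30 mm high and 5 mm thick, front stop 30 mm high at its +x end (away from the robot). Origin at the centre of its underside, z up. The pusher slides along its x axis; pulling goes to its -x, towards the robot.
- pusher: The sliding pusher in the lane: black paddle 8 mm thick, 56 mm wide, up to 46 mm above the table, with the orange pull tab on top and an orange pointer to its +y side. Origin at table height under the middle of the paddle; axes parallel to the feeder's. It starts home, near the front stop, 115 mm ahead (+x) of the feeder's origin, and can be pulled 160 mm to -x. A spring pulls it home with 3 N at home plus 0.5 N for every 10 mm (9.5 N at 130 mm); let go, it returns.
- pusher_tab (a point): Grasp point of the orange pull tab, 70 mm above the table: upright plate 12 mm thick (along feeder x), 36 mm wide (along feeder y), from 42 to 88 mm above the table; it can be pinched across its thickness or its width. Nothing stands near it above 46 mm.
- pusher_pointer (a point): Middle of the outer part of the orange pointer, an arm 4 mm thick along feeder x, which sticks out over the lane's +y side wall at 37 mm above the table and passes just above the green clip. It has the same feeder x as the tab.
- mark: The mark: fixed green clip at the outside of the lane's +y side wall, 14 mm long (along feeder x), 16 mm wide, 31 mm high; origin at the centre of its underside, axes parallel to the feeder's. It stands 70 to 130 mm to -x of the pointer's home.
- jar_green_center (a point): Centre (half-way up) of a green jar, same shape as the others, on the mat's corner; leave alone.
- tin: Flat grey tin 90 x 180 x 18 mm; origin under its centre; leave alone.
- eraser: White eraser 22 x 50 x 14 mm in a card sleeve, lying along the far edge of the mat; origin under its centre; leave alone.
- sharpener: Metal pencil sharpener 28 x 18 x 14 mm; origin under its centre; leave alone.
- tape: Roll of amber tape lying flat, 90 mm diameter, 24 mm high; origin under its centre; leave alone.
- carton: Cardboard carton 120 x 75 x 45 mm; origin under its centre; leave alone.
Not all that is in view belongs to the job. Of the things that look like the jar_blue, take the one that is farthest to the robot's right at the start.

How it is judged:
By the outcome, as a careful person would: the job done as asked, in the order asked, and still so for the second after the job is handed in, while the arm keeps its last pose, push and grip.
It also fails if it takes over 62 s, if anything falls off the work surface, if the arm or the gripper's body presses on something with over 40 N, if the wrist force passes 120 N, or if a joint passes its speed limit or range.

### The arm

A 6-joint arm with a two-finger parallel gripper is mounted at the origin on the work surface. World frame = base frame: x ahead of the robot, y to its left, z up, the work surface at z = 0. Lengths are in m, angles in degrees, forces in N, time in s.
With the tool pointing down it reaches from about 0.3 to 0.75 m from the base axis. Payload 8.5 kg.
Tool frame: the origin (TCP) lies at the very end of the fingers, on their centre line; the grasp point (between the pads) lies 19 mm behind it (grip_depth is the distance from the TCP to the grasp point, in m); z points along the fingers, y is the direction in which the jaws open and shut (so a half turn about z gives the same grasp; the last joint's range is limited). The gripper opens to 85 mm and grips with 20 to 120 N. Pads are 22 mm wide; open, the fingers measure 114 mm over their backs; the gripper's body (76 mm by 85 mm) begins 54 mm behind the grasp point. The pads swing forward as they close: fully open they stand 13 mm farther back than shut.
Start: joints at [54.872, 21.807, 74.336, -0, 83.858, -12.336], TCP at [0.213, 0.507, 0.231] pointing down, gripper open.
Joint ranges: [-178.18, 178.18], [-50.72, 133.34], [12.68, 142.11], [-81.47, 261.47], [9.98, 163.14], [-165.26, 165.26]. Speed limits (degrees/s): [136.94, 136.94, 180, 180, 180, 180].

### API

Orientations are given as a 3x3 rotation matrix whose columns are the frame's x, y, z axes.
In Python, from rig import observe, get_image, close_job, silhouettes, grip_depth gives the robot as it stands. The module is installed in compiled form; this text tells all that it offers.
- The arm moves only by the shell command python3 -m crank 'ROWS' [FORCE]. ROWS is a JSON object of lists of equal length, an entry for each row: "slide": the shift along the tool's x, y, z in m, a list of three; "roll": the turn about the tool's z in rad; "grip": the finger opening in m, from 0 to 0.0854. A call has exactly 8 rows; each row is the pose to reach, as a shift and turn from the pose commanded when the call began, along the tool's axes at that moment; what a row does not reach only later rows make up. A row lasts 1/10 s, in which the tool goes at most 50 mm and 8.59 degrees, less where a joint would pass 70% of its speed; a pose out of reach is approached as far as the arm can. A call with a gripper value outside its range is refused whole. The fingers move at their own pace and stop on an object; FORCE is the grip in N (left out, the last holds). Time passes only in rows, so rows that repeat a pose let the fingers close, or fill a call up. It gives the time, the measured TCP pose, the force and the opening at its end, in the units of the state.
- observe(): the state, without advancing time (a new reading comes with each control period).
- get_image(name): name is "side" or "top"; returns a dict with "frame" (400x640x3 uint8, red, green, blue), "fx", "fy", "cx", "cy" (pixels), "D" ([k1, k2, p1, p2, k3] as OpenCV has them; the pictures are not rectified), "xyz" and "rotation" of the camera in the world. Camera axes: x right, y down, z forward; pixel columns grow to the right and rows downward; lengths in m; the calibration is good to about 2 mm. A picture is of the moment at which its call begins. There is no depth.
- close_job(): hands the job in, once; it reports no verdict.
Trained networks look in a picture, given as the dict that the camera call returned (one of the last four; its "shot" number tells which), for a name from the list of things; names that differ only in an ending like _2 or _b are one class to them, and where a whole thing is asked for, a point or a joint stands for the part that bears it (a point fixed in the world has none). Each returns a list of dicts, best first, with "confidence" (0 to 1); they miss things now and then, are a little off and sometimes report something else, mostly with a low value. They report only what shows in the picture. A call takes as long as a camera call. They do not tell look-alikes from the thing itself.
- silhouettes(target, picture): "pixels" (400x640 bool, what is visible of it) and "box" ([centre column, centre row, width, height] in pixels, round what is visible of it).
The state is a dict: "time_s": time; "q": joint angles; "qvel": joint speeds; "joint_efforts": joint torques, N m; "position": TCP position; "tool_rot": TCP orientation; "ft_force": force on the tool from outside, world axes, zero at the start; "wrist_torque": the same for the moment, N m; "grip_width": finger opening in m.
Only numpy, scipy, OpenCV 4.12 (cv2) and the standard library are available. Lean on these libraries where they do the work, as an engineer would, in place of code of your own. Each camera call takes 0.05 s, during which the arm holds its last target.

## Working session

There is one attempt and no reset: what is moved stays moved. The work goes in short steps, Python scripts to look and compute and a shell command to move; the robot and the scene stay as the last step left them, time stands still between calls to the robot, and variables do not carry over. Pictures are saved under pics/ and viewed, and the job is handed in when it is done.

```bash
mkdir -p pics
python3 - <<'E'
from rig import *
import cv2,json
s=observe();print(s,grip_depth)
for n in("top","side"):
    p=get_image(n);cv2.imwrite(f"pics/{n}0.png",p["frame"][:,:,::-1]);print(n,{k:v for k,v in p.items() if k!="frame"})
E
```

```text
{'time_s': 0.0, 'q': array([ 5.48707235e+01,  2.18420286e+01,  7.43849984e+01,  7.07565825e-05,
        8.38587108e+01, -1.23360915e+01]), 'qvel': array([-0.0312968 ,  0.01249074,  0.08728526, -0.06216529,  0.02413381,
       -0.05732795]), 'joint_efforts': array([ 5.16770033e-04, -4.48470497e+01, -2.31279695e+01, -1.56122592e-04,
        4.75358946e-03, -4.92133012e-06]), 'position': array([0.21290402, 0.50680106, 0.23070061]), 'tool_rot': array([[-9.21909048e-01,  3.87405425e-01, -8.62071185e-04],
       [ 3.87406251e-01,  9.21908293e-01, -1.22313809e-03],
       [ 3.20900241e-04, -1.46159384e-03, -9.99998880e-01]]), 'ft_force': array([ 0.54467671, -0.74810257,  0.17034769]), 'wrist_torque': array([-0.02442058, -0.01157783, -0.03216808]), 'grip_width': 0.08557929816149157} 0.0187
top {'fx': 369.1709540989792, 'fy': 369.1709540989792, 'cx': 324.09371802275126, 'cy': 202.29872996911988, 'D': array([-0.01844257,  0.        ,  0.        ,  0.        ,  0.        ]), 'xyz': array([ 0.45573104, -0.01348754,  1.17530196]), 'rotation': array([[-0.01511487, -0.99335313,  0.11411007],
       [-0.99982818,  0.01624009,  0.00893754],
       [-0.01073129, -0.11395537, -0.99342791]]), 'shot': 1}
side {'fx': 434.22910848316803, 'fy': 434.22910848316803, 'cx': 314.6287178070776, 'cy': 193.60293186610988, 'D': array([-0.10225129,  0.        ,  0.        ,  0.        ,  0.        ]), 'xyz': array([0.55193902, 1.11494083, 1.19016686]), 'rotation': array([[-0.99731248, -0.06370094,  0.03619393],
       [-0.07051366,  0.70043395, -0.71022539],
       [ 0.01989057, -0.71086881, -0.70304331]]), 'shot': 2}
```

View pics/top0.png

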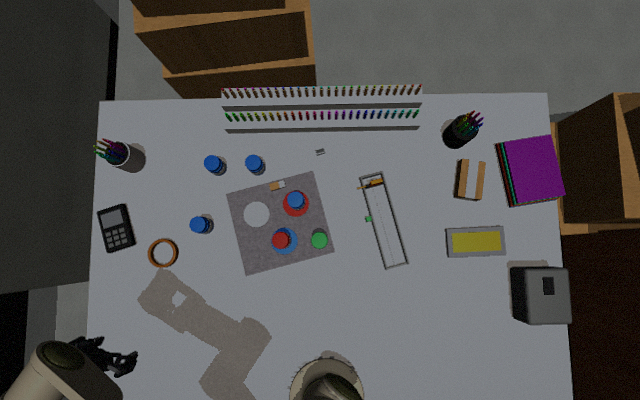

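View pics/side0.png

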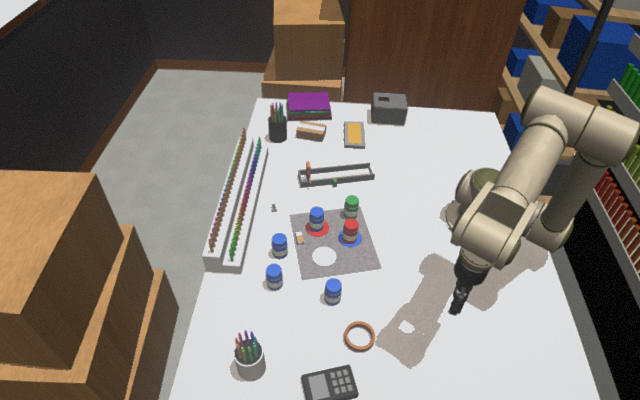

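The top view shows the blue jar on the red spot (296,202), the red jar on the blue spot (283,239) and the empty white spot (256,214). The green jar is at (319,240) and the feeder at about (383,220), with the green clip at (368,219). The other blue jars, at (214,165), (254,163) and (200,225), are further left, so they are decoys.

```bash
cat > h.py <<'E'
import numpy as np,cv2
from scipy.optimize import minimize
from rig import *
def proj(p,X):
    R=np.array(p["rotation"]);t=np.array(p["xyz"])
    K=np.array([[p["fx"],0,p["cx"]],[0,p["fy"],p["cy"]],[0,0,1.]])
    return cv2.projectPoints(np.asarray(X,float).reshape(-1,3),cv2.Rodrigues(R.T)[0],-R.T@t,K,p["D"])[0].reshape(-1,2)
def ray(p,uv,z):
    K=np.array([[p["fx"],0,p["cx"]],[0,p["fy"],p["cy"]],[0,0,1.]])
    n=cv2.undistortPoints(np.array(uv,float).reshape(1,1,2),K,p["D"]).ravel()
    d=np.array(p["rotation"])@[n[0],n[1],1];t=np.array(p["xyz"]);return t+d*(z-t[2])/d[2]
def circ(x,y,z,r,n=40):
    a=np.linspace(0,2*np.pi,n,endpoint=False);return np.c_[x+r*np.cos(a),y+r*np.sin(a),np.full(n,z)]
def jarpts(x,y,z0): return np.r_[circ(x,y,z0,.026),circ(x,y,z0+.06,.026),circ(x,y,z0+.08,.0245)]
def raster(polys,S=8):  # supersampled coverage
    m=np.zeros((400,640),np.uint8);out=None
    return m
def fillc(P):
    hull=cv2.convexHull(np.float32(P));m=np.zeros((400*4,640*4),np.uint8)
    cv2.fillConvexPoly(m,np.round((hull+.5)*4*16-8).astype(np.int32),1,shift=4)
    return cv2.resize(m.astype(np.float32),(640,400),interpolation=cv2.INTER_AREA)
def fit(masks_pics,model,x0,step=.004):
    f=lambda v:sum(np.abs(model(p,v)-m).sum() for p,m in masks_pics)
    sim=np.array([x0]+[np.array(x0)+step*np.eye(len(x0))[i] for i in range(len(x0))])
    r=minimize(f,x0,method="Nelder-Mead",options=dict(initial_simplex=sim,xatol=1e-4,fatol=.05,maxiter=150))
    return r.x,r.fun
def pick(name,p,near,tol=14,v=True):
    L=silhouettes(name,p);b=None
    for d in L:
        c=np.array(d["box"][:2])
        if np.hypot(*(c-near))<tol and d["confidence"]>.2 and (b is None): b=d
    if v: print(name,p["shot"],[(round(d["confidence"],2),np.round(d["box"],1).tolist()) for d in L][:6])
    return b
E
cat > m1.py <<'E'
from h import *
T=get_image("top");S=get_image("side")
J={}
for n,a,b in(("jar_blue",(296,202),(316,218)),("jar_red",(283,239),(350,231)),("jar_green_center",(319,240),(351,207))):
    mp=[]
    for p,c in((T,a),(S,b)):
        d=pick(n,p,c)
        if d: mp.append((p,d["pixels"].astype(np.float32)))
    z0=.002 if "green" in n else .004
    x0=ray(T,a,.06)[:2]
    for q in (mp,mp[:1],mp[1:]):
        if q: 
            r=fit(q,lambda p,v:fillc(proj(p,jarpts(*v,z0))),x0);print(n,np.round(r[0],4),r[1])
            if q is mp:J[n]=r[0]
for n,a,b,j in(("spot_red_top",(296,202),(316,226),"jar_blue"),("spot_blue_top",(283,239),(350,236),"jar_red"),("spot_spare_top",(256,214),(324,256),None)):
    mp=[]
    for p,c in((T,a),(S,b)):
        d=pick(n,p,c)
        if d: mp.append((p,d["pixels"].astype(np.float32)))
    def model(p,v):
        m=fillc(proj(p,circ(*v,.004,.042)))
        if j: m=m*(1-fillc(proj(p,jarpts(*J[j],.004))))
        return m
    x0=ray(T,a,.004)[:2] if j is None else J[j]
    for q in (mp,mp[:1],mp[1:]):
        if q: print(n,*fit(q,model,x0))
for n in("feeder","pusher","pusher_tab","pusher_pointer","mark"):
  for p in(T,S):
    L=silhouettes(n,p)
    for d in L[:3]:
        ys,xs=np.nonzero(d["pixels"]);print(n,p["shot"],round(d["confidence"],2),np.round(d["box"],1),len(xs),xs.mean().round(2),ys.mean().round(2))
for p,nm,(u,v,w,h) in((T,"top",(220,140,200,140)),(S,"side",(260,150,150,130))):
    c=p["frame"][v:v+h,u:u+w,::-1];cv2.imwrite(f"pics/{nm}_z1.png",cv2.resize(c,None,fx=4,fy=4,interpolation=cv2.INTER_CUBIC))
E
python3 m1.py
```

```text
jar_blue 3 [(0.84, [255.8, 164.6, 25.1, 16.2]), (0.64, [217.2, 166.1, 22.6, 20.1]), (0.53, [296.9, 203.1, 18.3, 22.4])]
jar_blue 4 [(0.81, [317.9, 219.5, 16.2, 27.4]), (0.75, [332.1, 292.6, 15.5, 31.6]), (0.7, [275.0, 276.8, 13.7, 32.0]), (0.67, [280.4, 247.4, 13.5, 24.5])]
jar_blue [0.5963 0.0832] 86.4375
jar_blue [0.5927 0.0832] 46.0625
jar_blue [0.5973 0.0821] 27.8125
jar_red 3 [(0.65, [285.0, 239.3, 17.0, 19.8]), (0.57, [161.6, 255.4, 32.4, 32.9])]
jar_red 4 [(0.55, [349.5, 230.6, 16.2, 23.1])]
jar_red [0.4743 0.1274] 79.75
jar_red [0.4715 0.1273] 14.0
jar_red [0.4768 0.1272] 19.5625
jar_green_center 3 [(0.79, [321.5, 241.9, 13.7, 17.2])]
jar_green_center 4 [(0.6, [351.1, 206.3, 15.1, 25.6])]
jar_green_center [0.4726 0.0125] 85.0625
jar_green_center [0.4698 0.0119] 35.25
jar_green_center [0.4742 0.0107] 26.75
spot_red_top 3 [(0.77, [297.1, 204.9, 28.9, 16.4])]
spot_red_top 4 [(0.63, [316.4, 228.9, 21.5, 15.9])]
spot_red_top [0.58914233 0.08658364] 120.6328125
spot_red_top [0.58833054 0.08741869] 65.03515625
spot_red_top [0.59308813 0.08447084] 37.40625
spot_blue_top 3 [(0.64, [28
[... 603 characters left out ...]
59 [296.9 201.8  20.6  25.7] 257 296.47 200.38
pusher 3 0.45 [376.  184.6  12.3   9.2] 99 375.46 183.09
pusher 4 0.5 [308.4 171.6   6.   19.8] 71 307.55 170.66
pusher 4 0.44 [317.9 219.4  12.   26.5] 338 315.99 218.86
pusher_tab 3 0.65 [372.6 183.8  23.4   9.2] 113 374.33 183.34
pusher_tab 4 0.46 [305.5 172.    3.6  23. ] 70 307.53 170.77
pusher_pointer 3 0.56 [375.1 186.2  17.8   7.8] 86 373.92 183.56
pusher_pointer 4 0.57 [308.4 172.4   5.7  20.9] 64 307.58 170.52
pusher_pointer 4 0.2 [348.9 231.8  13.5  25.2] 301 349.95 230.88
mark 4 0.66 [354.7 133.4  18.6  25.5] 478 353.62 133.7
mark 4 0.44 [346.5 231.9  13.3  21.8] 359 349.75 230.65
mark 4 0.3 [359.3 337.   33.8  31.7] 489 359.1 337.37
```

View pics/top_z1.png

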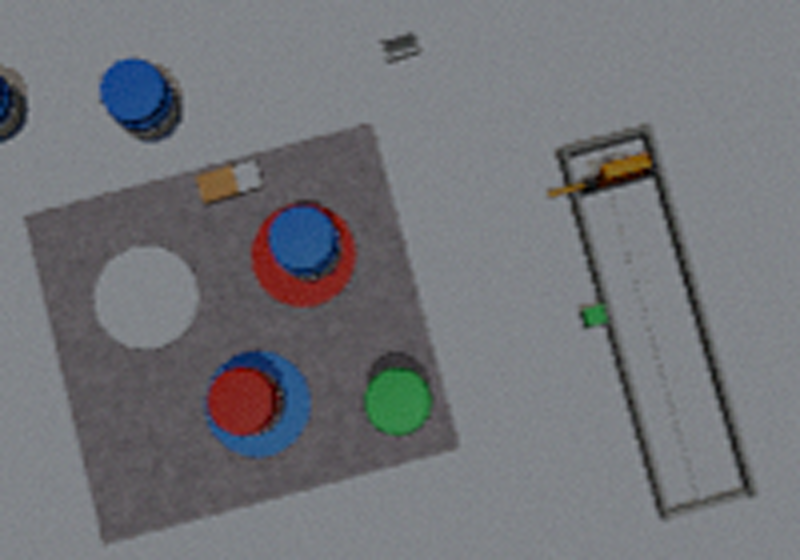

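View pics/side_z1.png

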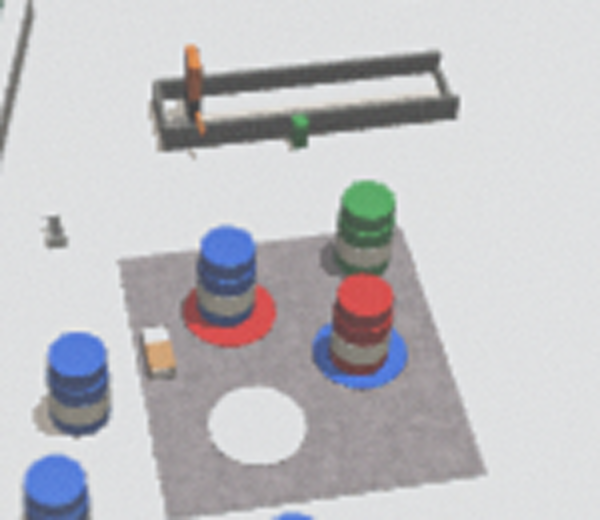

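```bash
cat > m2.py <<'E'
from h import *
T=get_image("top");S=get_image("side")
def boxpts(o,yaw,lo,hi):
    c,s=np.cos(yaw),np.sin(yaw)
    return np.array([[o[0]+c*x-s*y,o[1]+s*x+c*y,z] for x in(lo[0],hi[0]) for y in(lo[1],hi[1]) for z in(lo[2],hi[2])])
F=[]
for p in(T,S):
    d=silhouettes("feeder",p)[0]
    # drop the tab: rows fine
    m=d["pixels"].astype(np.float32)
    x0=[*ray(p,d["box"][:2],.015)[:2],-.3]
    best=min((fit([(p,m)],lambda p,v:fillc(proj(p,boxpts(v[:2],v[2],(-.15,-.042,0),(.15,.042,.03)))),[x0[0],x0[1],y],.02) for y in(-.1,.1,.25)),key=lambda r:r[1])
    print("feeder",best);F.append(best[0])
f=np.mean(F,0);yaw=f[2];print(f)
for p,roi in((T,(350,160,60,70)),(S,(290,150,90,50))):
    hsv=cv2.cvtColor(p["frame"],cv2.COLOR_RGB2HSV);u,v,w,h=roi
    sub=np.zeros((400,640),bool);sub[v:v+h,u:u+w]=1
    g=(sub&(abs(hsv[...,0].astype(int)-62)<15)&(hsv[...,1]>90)).astype(np.float32)
    o=(sub&(abs(hsv[...,0].astype(int)-12)<10)&(hsv[...,1]>110)).astype(np.float32)
    ys,xs=np.nonzero(g);print("g",len(xs),xs.mean(),ys.mean(),np.ptp(xs),np.ptp(ys))
    r=fit([(p,g)],lambda p,q:fillc(proj(p,boxpts(q,yaw,(-.007,-.008,0),(.007,.008,.031)))),ray(p,(xs.mean(),ys.mean()),.02)[:2]);print("mark",r)
    c,s=np.cos(yaw),np.sin(yaw);R=np.array([[c,-s],[s,c]])
    print(" mark in feeder",R.T@(r[0]-f[:2]))
    ys,xs=np.nonzero(o);print("o",len(xs),np.c_[xs,ys].min(0),np.c_[xs,ys].max(0))
    def mod(p,q):
        a=fillc(proj(p,boxpts(q,yaw,(-.006,-.018,.046),(.006,.018,.088))))
        b=fillc(proj(p,boxpts(q,yaw,(-.002,.028,.035),(.002,.065,.039))))
        return np.maximum(a,b)
    r=fit([(p,o)],mod,f[:2]+R@[.115,0],.006);print("pusher",r," in feeder",R.T@(r[0]-f[:2]))
E
python3 m2.py
```

```text
feeder (array([ 0.530738  , -0.18720494,  0.24968975]), np.float64(330.0625))
feeder (array([ 0.53641533, -0.19258268,  0.23651912]), np.float64(174.0))
[ 0.53357667 -0.18989381  0.24310443]
g 27 368.2962962962963 218.44444444444446 6 5
mark (array([ 0.53516276, -0.14052826]), np.float64(6.8125))
 mark in feeder [0.01342258 0.04753217]
o 84 [357 178] [382 188]
pusher (array([ 0.64263661, -0.16062143]), np.float64(29.875))  in feeder [0.11289943 0.00215906]
g 48 348.4583333333333 194.41666666666666 24 20
mark (array([ 0.47060464, -0.06449193]), np.float64(48.8125))
 mark in feeder [-0.030934    0.13687291]
o 20 [307 162] [310 182]
pusher (array([ 0.64696549, -0.16373997]), np.float64(49.8125))  in feeder [ 0.11635034 -0.00190982]
```

```bash
sed -i 's/(290,150,90,50)/(290,150,90,38)/' m2.py; python3 m2.py; python3 -c "
from rig import *;import numpy as np
s=observe();print(s['time_s'],s['position'],s['tool_rot'].round(3))"
```

```text
feeder (array([ 0.53069785, -0.18638569,  0.25146801]), np.float64(337.9375))
feeder (array([ 0.53764337, -0.1946118 ,  0.23477116]), np.float64(284.0))
[ 0.53417061 -0.19049874  0.24311958]
g 25 368.32 218.48 5 5
mark (array([ 0.53544816, -0.14127081]), np.float64(8.25))
 mark in feeder [0.0130907  0.04747268]
o 84 [357 178] [382 188]
pusher (array([ 0.64268158, -0.16119594]), np.float64(27.75))  in feeder [0.11237396 0.00231904]
g 9 334.3333333333333 179.88888888888889 3 2
mark (array([ 0.53880829, -0.14924581]), np.float64(28.8125))
 mark in feeder [0.01443218 0.03892332]
o 21 [307 162] [310 182]
pusher (array([ 0.64707542, -0.16516423]), np.float64(48.8125))  in feeder [ 0.11568329 -0.00259029]
1.7 [0.21306093 0.5070364  0.23134536] [[-0.922  0.387  0.   ]
 [ 0.387  0.922  0.   ]
 [-0.     0.    -1.   ]]
```

```bash
python3 -m crank '{"slide":[[-0.016,-0.010,0],[-0.054,-0.035,0],[-0.093,-0.060,0],[-0.132,-0.085,0],[-0.171,-0.110,0],[-0.209,-0.135,0],[-0.248,-0.160,0],[-0.287,-0.185,0]],"roll":[0,0,0,0,0,0,0,0],"grip":[0.085,0.085,0.085,0.085,0.085,0.085,0.085,0.085]}' 40
```

```text
time_s: 2.5
position: [0.4068, 0.2236, 0.2315]
tool_rot: [[-0.922, 0.387, 0.001], [0.387, 0.922, 0.0], [-0.0, 0.0, -1.0]]
ft_force: [0.2, 0.6, 1.0]
grip_width: 0.0849
```

```bash
python3 -m crank '{"slide":[[-0.035,-0.022,0],[-0.070,-0.044,0.01],[-0.095,-0.060,0.03],[-0.101,-0.064,0.06],[-0.101,-0.064,0.09],[-0.101,-0.064,0.115],[-0.101,-0.064,0.125],[-0.101,-0.064,0.125]],"roll":[0,0,0,0,0,0,0,0],"grip":[0.085,0.085,0.085,0.085,0.085,0.085,0.085,0.085]}' 40
cat > snap.py <<'E'
import sys
from h import *
k=sys.argv[1];im=[]
for n,(u,v,w,h) in(("top",(225,140,180,140)),("side",(260,120,180,140))):
    p=get_image(n);c=p["frame"][v:v+h,u:u+w,::-1];c=cv2.convertScaleAbs(c,alpha=1.6 if n=="top" else 1.1);im.append(cv2.resize(c,None,fx=4,fy=4,interpolation=cv2.INTER_CUBIC))
cv2.imwrite(f"pics/s{k}.png",cv2.resize(np.hstack(im),(800,311),interpolation=cv2.INTER_AREA) if len(sys.argv)<3 else im[int(sys.argv[2])])
E
python3 snap.py a
```

```text
time_s: 3.3
position: [0.474, 0.1272, 0.1057]
tool_rot: [[-0.922, 0.387, -0.002], [0.387, 0.922, -0.0], [0.002, -0.001, -1.0]]
ft_force: [0.1, -0.1, 0.4]
grip_width: 0.0851
```

View pics/sa.png

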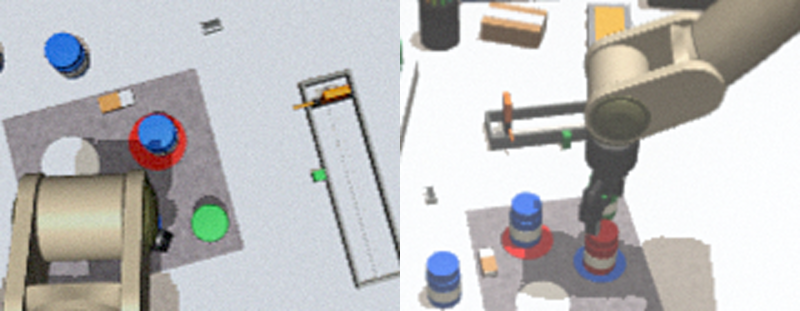

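The gripper stands centred over the red jar at about (600,235) of the composite. Descending and closing.

```bash
python3 -m crank '{"slide":[[0,0,0.015],[0,0,0.04],[0,0,0.06],[0,0,0.07],[0,0,0.07],[0,0,0.07],[0,0,0.07],[0,0,0.07]],"roll":[0,0,0,0,0,0,0,0],"grip":[0.085,0.085,0.085,0.085,0.07,0.055,0.045,0.042]}' 40
python3 -m crank '{"slide":[[0,0,0],[0,0,0],[0,0,0],[0,0,-0.01],[0,0,-0.035],[0,0,-0.07],[0,0,-0.10],[0,0,-0.11]],"roll":[0,0,0,0,0,0,0,0],"grip":[0.042,0.042,0.042,0.042,0.042,0.042,0.042,0.042]}' 40
python3 snap.py b
```

```text
time_s: 4.2
position: [0.4751, 0.1273, 0.0377]
tool_rot: [[-0.922, 0.387, 0.003], [0.387, 0.922, 0.0], [-0.003, 0.001, -1.0]]
ft_force: [-0.6, 0.1, 6.6]
grip_width: 0.0508
time_s: 5.0
position: [0.4753, 0.1272, 0.1498]
tool_rot: [[-0.922, 0.387, 0.006], [0.387, 0.922, 0.0], [-0.005, 0.002, -1.0]]
ft_force: [-0.1, -0.5, -2.1]
grip_width: 0.0509
```

View pics/sb.png

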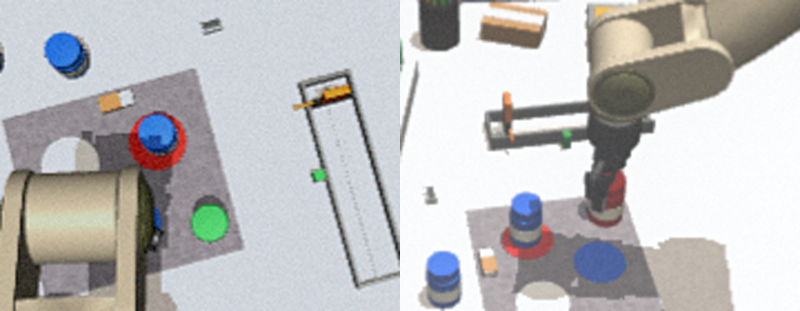

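The red jar is lifted and upright in the gripper, at about (610,200) of the composite. Carrying it to the spare spot.

```bash
python3 -m crank '{"slide":[[-0.006,0.015,0],[-0.016,0.042,0],[-0.028,0.073,0],[-0.038,0.099,0],[-0.0436,0.1132,0],[-0.0436,0.1132,0.02],[-0.0436,0.1132,0.05],[-0.0436,0.1132,0.08]],"roll":[0,0,0,0,0,0,0,0],"grip":[0.042,0.042,0.042,0.042,0.042,0.042,0.042,0.042]}' 40
python3 -m crank '{"slide":[[0,0,0.015],[0,0,0.024],[0,0,0.029],[0,0,0.029],[0,0,0.029],[0,0,0.029],[0,0,0.029],[0,0,0.029]],"roll":[0,0,0,0,0,0,0,0],"grip":[0.042,0.042,0.042,0.042,0.042,0.042,0.042,0.042]}' 40
python3 snap.py c
```

```text
time_s: 5.9
position: [0.5574, 0.2146, 0.0636]
tool_rot: [[-0.922, 0.387, -0.003], [0.387, 0.922, -0.0], [0.002, -0.001, -1.0]]
ft_force: [0.3, -0.5, -3.1]
grip_width: 0.051
time_s: 6.7
position: [0.558, 0.2146, 0.0378]
tool_rot: [[-0.922, 0.387, -0.0], [0.387, 0.922, -0.0], [0.0, -0.0, -1.0]]
ft_force: [-3.5, -2.2, 5.3]
grip_width: 0.0508
```

View pics/sc.png

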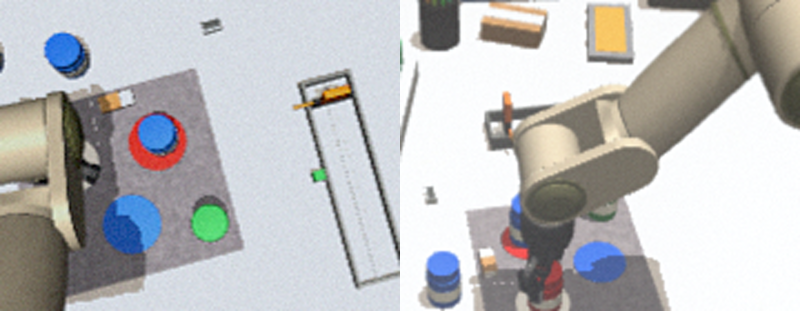

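The red jar stands within the white spot, with light contact. Releasing and rising.

```bash
python3 -m crank '{"slide":[[0,0,0],[0,0,0],[0,0,0],[0,0,0],[0,0,-0.02],[0,0,-0.05],[0,0,-0.085],[0,0,-0.11]],"roll":[0,0,0,0,0,0,0,0],"grip":[0.055,0.065,0.078,0.085,0.085,0.085,0.085,0.085]}' 40
```

```text
time_s: 7.6
position: [0.5587, 0.2147, 0.1495]
tool_rot: [[-0.922, 0.387, 0.002], [0.387, 0.922, 0.0], [-0.002, 0.001, -1.0]]
ft_force: [0.3, -0.8, -0.1]
grip_width: 0.0848
```

```bash
python3 -m crank '{"slide":[[-0.012,-0.015,0],[-0.035,-0.043,0],[-0.062,-0.077,0],[-0.080,-0.099,0],[-0.086,-0.1065,0],[-0.086,-0.1065,0.015],[-0.086,-0.1065,0.035],[-0.086,-0.1065,0.045]],"roll":[0,0,0,0,0,0,0,0],"grip":[0.085,0.085,0.085,0.085,0.085,0.085,0.085,0.085]}' 40
python3 snap.py d
```

```text
time_s: 8.4
position: [0.5956, 0.0838, 0.1008]
tool_rot: [[-0.922, 0.387, -0.002], [0.387, 0.922, 0.0], [0.002, -0.001, -1.0]]
ft_force: [-1.2, 0.2, -0.4]
grip_width: 0.085
```

View pics/sd.png

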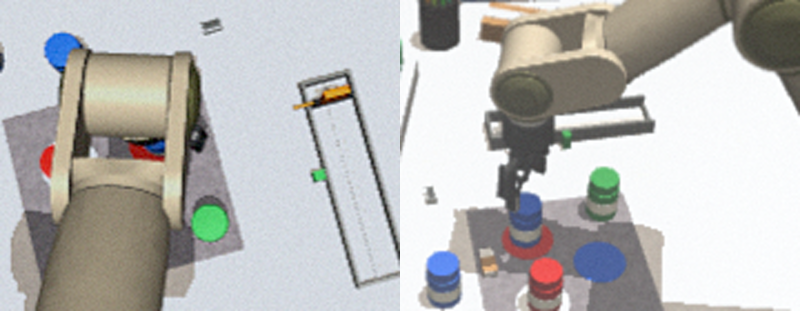

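The red jar stands upright on the white spot at about (545,285), and the gripper is over the blue jar. Grasping and lifting.

```bash
python3 -m crank '{"slide":[[0,0,0.015],[0,0,0.04],[0,0,0.058],[0,0,0.066],[0,0,0.066],[0,0,0.066],[0,0,0.066],[0,0,0.066]],"roll":[0,0,0,0,0,0,0,0],"grip":[0.085,0.085,0.085,0.085,0.07,0.055,0.045,0.042]}' 40
python3 -m crank '{"slide":[[0,0,0],[0,0,0],[0,0,0],[0,0,-0.01],[0,0,-0.035],[0,0,-0.07],[0,0,-0.10],[0,0,-0.11]],"roll":[0,0,0,0,0,0,0,0],"grip":[0.042,0.042,0.042,0.042,0.042,0.042,0.042,0.042]}' 40
python3 - <<'E'
from h import *
S=get_image("side")
d=pick("spot_blue_top",S,(350,238))
if d: print(fit([(S,d["pixels"].astype(np.float32))],lambda p,v:fillc(proj(p,circ(*v,.004,.042))),[.473,.125]))
d=pick("jar_red",S,(326,250),30)
if d: print(fit([(S,d["pixels"].astype(np.float32))],lambda p,v:fillc(proj(p,jarpts(*v,.004))),[.558,.2145]))
E
```

```text
time_s: 9.3
position: [0.5972, 0.0832, 0.0378]
tool_rot: [[-0.922, 0.387, 0.003], [0.387, 0.922, -0.0], [-0.003, 0.001, -1.0]]
ft_force: [-0.3, 1.2, 7.0]
grip_width: 0.0512
time_s: 10.1
position: [0.5974, 0.0831, 0.1501]
tool_rot: [[-0.922, 0.387, 0.006], [0.387, 0.922, -0.0], [-0.005, 0.002, -1.0]]
ft_force: [-0.3, 0.5, -1.1]
grip_width: 0.0507
spot_blue_top 17 [(0.59, [348.3, 237.9, 27.4, 17.8])]
(array([0.47573455, 0.12582461]), np.float64(22.25))
jar_red 17 [(0.65, [322.8, 246.8, 14.8, 24.7])]
(array([0.56000909, 0.21450609]), np.float64(31.9375))
```

```bash
python3 -m crank '{"slide":[[0.018,-0.001,0],[0.050,-0.003,0],[0.085,-0.005,0],[0.115,-0.007,0],[0.1294,-0.008,0],[0.1294,-0.008,0.02],[0.1294,-0.008,0.05],[0.1294,-0.008,0.08]],"roll":[0,0,0,0,0,0,0,0],"grip":[0.042,0.042,0.042,0.042,0.042,0.042,0.042,0.042]}' 40
python3 -m crank '{"slide":[[0,0,0.015],[0,0,0.024],[0,0,0.029],[0,0,0.029],[0,0,0.029],[0,0,0.029],[0,0,0.029],[0,0,0.029]],"roll":[0,0,0,0,0,0,0,0],"grip":[0.042,0.042,0.042,0.042,0.042,0.042,0.042,0.042]}' 40
python3 snap.py e
```

```text
time_s: 11.05
position: [0.473, 0.1259, 0.0642]
tool_rot: [[-0.922, 0.387, -0.002], [0.387, 0.922, -0.0], [0.002, -0.001, -1.0]]
ft_force: [0.6, -0.2, -1.7]
grip_width: 0.0508
time_s: 11.85
position: [0.4732, 0.1259, 0.0379]
tool_rot: [[-0.922, 0.387, -0.001], [0.387, 0.922, -0.0], [0.001, -0.001, -1.0]]
ft_force: [-5.0, -0.4, 8.2]
grip_width: 0.0509
```

View pics/se.png

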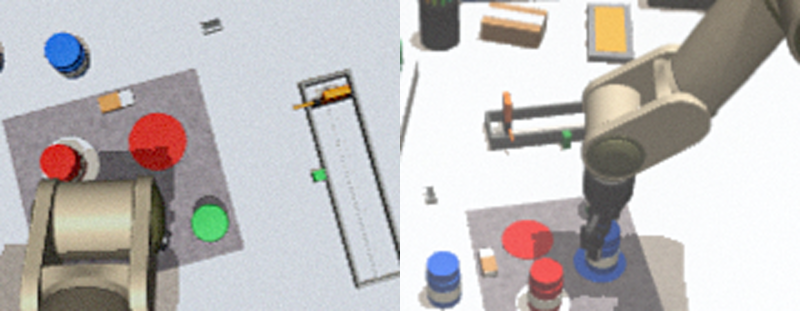

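The blue jar stands well inside the blue spot, at about (603,255). Releasing it and measuring the bare red spot and the red jar.

```bash
python3 -m crank '{"slide":[[0,0,0],[0,0,0],[0,0,0],[0,0,0],[0,0,-0.02],[0,0,-0.05],[0,0,-0.085],[0,0,-0.11]],"roll":[0,0,0,0,0,0,0,0],"grip":[0.055,0.065,0.078,0.085,0.085,0.085,0.085,0.085]}' 40
python3 - <<'E'
from h import *
T=get_image("top");S=get_image("side")
for p,c in((T,(296,204)),(S,(316,228))):
    d=pick("spot_red_top",p,c)
    if d: print(fit([(p,d["pixels"].astype(np.float32))],lambda p,v:fillc(proj(p,circ(*v,.004,.042))),[.591,.086]))
E
```

```text
time_s: 12.75
position: [0.4743, 0.1259, 0.1493]
tool_rot: [[-0.922, 0.387, 0.002], [0.387, 0.922, 0.0], [-0.002, 0.001, -1.0]]
ft_force: [-0.0, -0.2, -0.4]
grip_width: 0.0849
spot_red_top 20 [(0.91, [295.9, 204.1, 29.4, 23.9]), (0.47, [320.7, 240.2, 15.2, 16.2])]
(array([0.58810589, 0.08819518]), np.float64(34.5625))
spot_red_top 21 [(0.72, [316.3, 228.1, 22.0, 20.0]), (0.67, [322.0, 247.3, 15.7, 24.8]), (0.31, [334.1, 174.9, 75.5, 23.5])]
(array([0.59288232, 0.08849444]), np.float64(15.25))
```

```bash
python3 -m crank '{"slide":[[-0.006,0.015,0],[-0.016,0.042,0],[-0.028,0.073,0],[-0.038,0.100,0],[-0.0435,0.1146,0],[-0.0435,0.1146,0.015],[-0.0435,0.1146,0.035],[-0.0435,0.1146,0.045]],"roll":[0,0,0,0,0,0,0,0],"grip":[0.085,0.085,0.085,0.085,0.085,0.085,0.085,0.085]}' 40
python3 -m crank '{"slide":[[0,0,0.015],[0,0,0.04],[0,0,0.058],[0,0,0.066],[0,0,0.066],[0,0,0.066],[0,0,0.066],[0,0,0.066]],"roll":[0,0,0,0,0,0,0,0],"grip":[0.085,0.085,0.085,0.085,0.07,0.055,0.045,0.042]}' 40
python3 -m crank '{"slide":[[0,0,0],[0,0,0],[0,0,0],[0,0,-0.01],[0,0,-0.035],[0,0,-0.07],[0,0,-0.10],[0,0,-0.11]],"roll":[0,0,0,0,0,0,0,0],"grip":[0.042,0.042,0.042,0.042,0.042,0.042,0.042,0.042]}' 40
python3 snap.py f
```

```text
time_s: 13.75
position: [0.5572, 0.2145, 0.0992]
tool_rot: [[-0.922, 0.387, -0.005], [0.387, 0.922, -0.001], [0.004, -0.003, -1.0]]
ft_force: [0.1, -0.7, -0.8]
grip_width: 0.0849
time_s: 14.55
position: [0.5591, 0.2148, 0.0374]
tool_rot: [[-0.922, 0.387, 0.002], [0.387, 0.922, 0.0], [-0.002, 0.001, -1.0]]
ft_force: [-0.0, -0.1, 2.6]
grip_width: 0.0505
time_s: 15.35
position: [0.5593, 0.2149, 0.1497]
tool_rot: [[-0.922, 0.387, 0.005], [0.387, 0.922, 0.001], [-0.004, 0.003, -1.0]]
ft_force: [0.2, -0.1, -1.2]
grip_width: 0.0509
```

View pics/sf.png

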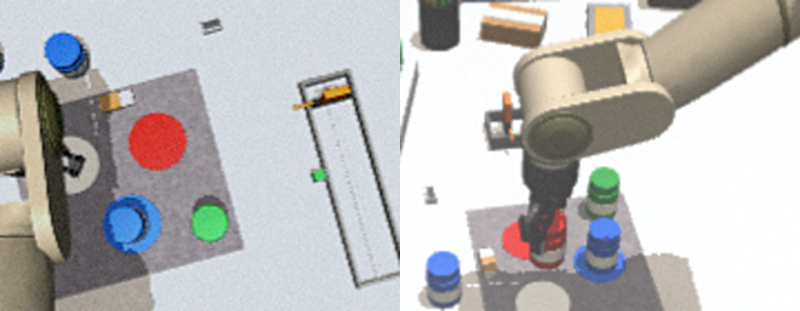

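The red jar is held, and the blue jar stands upright inside the blue spot at (130,222). Carrying the red jar to the red spot.

```bash
python3 -m crank '{"slide":[[-0.010,-0.013,0],[-0.030,-0.040,0],[-0.052,-0.069,0],[-0.071,-0.093,0],[-0.079,-0.104,0],[-0.079,-0.104,0.02],[-0.079,-0.104,0.05],[-0.079,-0.104,0.08]],"roll":[0,0,0,0,0,0,0,0],"grip":[0.042,0.042,0.042,0.042,0.042,0.042,0.042,0.042]}' 40
python3 -m crank '{"slide":[[0,0,0.015],[0,0,0.024],[0,0,0.029],[0,0,0.029],[0,0,0.029],[0,0,0.029],[0,0,0.029],[0,0,0.029]],"roll":[0,0,0,0,0,0,0,0],"grip":[0.042,0.042,0.042,0.042,0.042,0.042,0.042,0.042]}' 40
python3 snap.py g
```

```text
time_s: 16.25
position: [0.5904, 0.088, 0.0643]
tool_rot: [[-0.922, 0.388, -0.001], [0.388, 0.922, 0.0], [0.001, -0.0, -1.0]]
ft_force: [1.3, 0.6, -1.4]
grip_width: 0.0505
time_s: 17.05
position: [0.5912, 0.0882, 0.0375]
tool_rot: [[-0.922, 0.387, 0.0], [0.387, 0.922, 0.0], [-0.0, 0.0, -1.0]]
ft_force: [-0.1, 0.1, -1.0]
grip_width: 0.0507
```

View pics/sg.png

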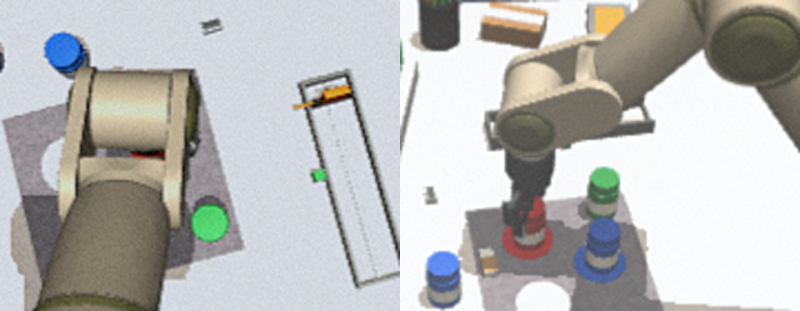

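```bash
python3 -m crank '{"slide":[[0,0,0.001],[0,0,0.001],[0,0,0.001],[0,0,0.001],[0,0,0.001],[0,0,-0.03],[0,0,-0.07],[0,0,-0.11]],"roll":[0,0,0,0,0,0,0,0],"grip":[0.042,0.055,0.065,0.078,0.085,0.085,0.085,0.085]}' 40
```

```text
time_s: 17.95
position: [0.5907, 0.0882, 0.1484]
tool_rot: [[-0.922, 0.387, -0.001], [0.387, 0.922, 0.0], [0.001, -0.0, -1.0]]
ft_force: [0.2, 0.1, 0.4]
grip_width: 0.0852
```

```bash
python3 -m crank '{"slide":[[-0.012,-0.018,0],[-0.032,-0.046,0],[-0.056,-0.080,0],[-0.081,-0.116,0],[-0.106,-0.152,0],[-0.130,-0.186,0],[-0.1475,-0.2106,0],[-0.1475,-0.2106,0]],"roll":[0.08,0.22,0.36,0.50,0.64,0.78,0.88,0.93],"grip":[0.085,0.085,0.085,0.085,0.085,0.085,0.085,0.085]}' 60
python3 snap.py h; python3 m2.py | tail -4
```

```text
time_s: 18.75
position: [0.6456, -0.1673, 0.1466]
tool_rot: [[-0.233, 0.972, -0.0], [0.972, 0.233, -0.001], [-0.001, -0.0, -1.0]]
ft_force: [0.2, 1.1, 0.2]
grip_width: 0.0851
mark (array([ 0.53931945, -0.14796008]), np.float64(27.9375))
 mark in feeder [0.01603774 0.04159325]
o 27 [307 162] [310 182]
pusher (array([ 0.64775068, -0.16794036]), np.float64(43.125))  in feeder [ 0.11625076 -0.00438386]
```

View pics/sh.png

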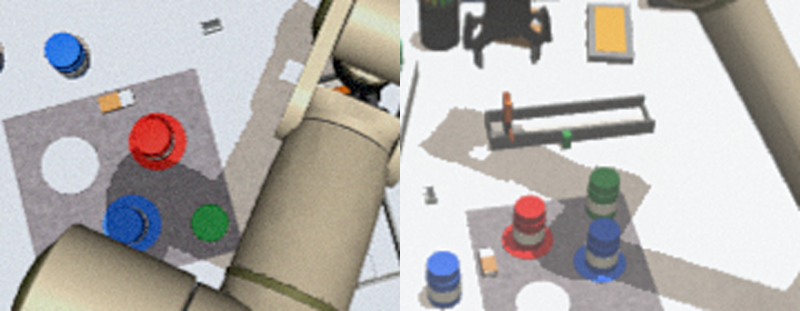

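Both jars stand on their own spots (red at (158,142), blue at (131,224)). The gripper is above the tab. Descending.

```bash
python3 -m crank '{"slide":[[0,0,0.01],[0,0,0.03],[0,0,0.055],[0,0,0.08],[0,0,0.092],[0,0,0.092],[0,0,0.092],[0,0,0.092]],"roll":[0,0,0,0,0,0,0,0],"grip":[0.085,0.085,0.085,0.085,0.085,0.085,0.085,0.085]}' 60
python3 snap.py i 1
```

```text
time_s: 19.85
position: [0.6461, -0.1632, 0.0567]
tool_rot: [[-0.241, 0.971, 0.002], [0.971, 0.241, -0.001], [-0.002, 0.002, -1.0]]
ft_force: [-0.2, 0.3, -0.2]
grip_width: 0.0849
```

View pics/si.png

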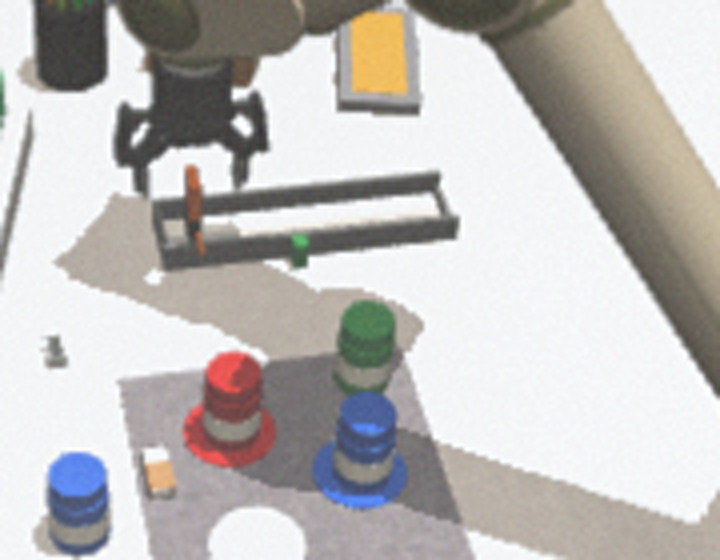

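The tab at about (192,195) is midway between the fingers. Closing.

```bash
python3 -m crank '{"slide":[[0,0,0.001],[0,0,0.001],[0,0,0.001],[0,0,0.001],[0,0,0.001],[0,0,0.001],[0,0,0.001],[0,0,0.001]],"roll":[0,0,0,0,0,0,0,0],"grip":[0.065,0.05,0.035,0.02,0.01,0.005,0.005,0.005]}' 60
python3 -m crank '{"slide":[[0,0,0],[0,0,0],[0,0,0],[0,0,0],[0,0,0],[0,0,0],[0,0,0],[0,0,0]],"roll":[0,0,0,0,0,0,0,0],"grip":[0.005,0.005,0.005,0.005,0.005,0.005,0.005,0.005]}' 60
python3 snap.py j 1
```

```text
time_s: 20.75
position: [0.6444, -0.1633, 0.0545]
tool_rot: [[-0.241, 0.971, -0.002], [0.971, 0.241, -0.0], [0.0, -0.002, -1.0]]
ft_force: [-5.9, -1.1, 3.7]
grip_width: 0.0114
time_s: 21.55
position: [0.6444, -0.1633, 0.0545]
tool_rot: [[-0.241, 0.971, -0.002], [0.971, 0.241, -0.0], [0.0, -0.002, -1.0]]
ft_force: [-6.5, -1.3, 3.7]
grip_width: 0.0115
```

View pics/sj.png

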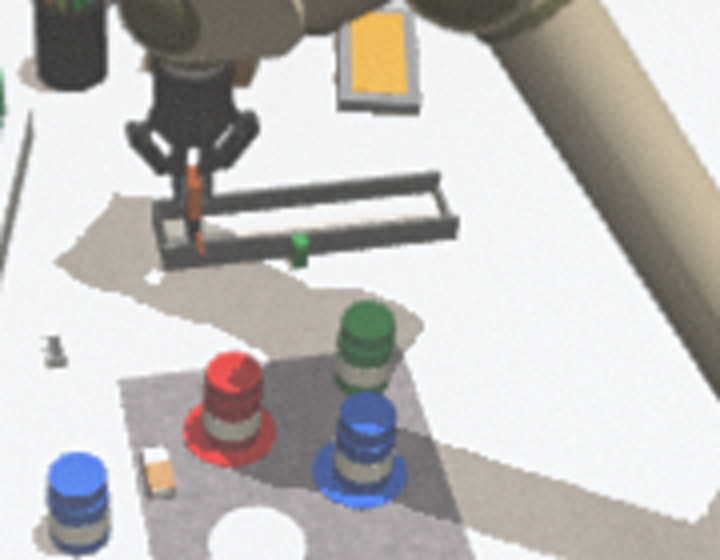

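The tab is pinched (opening 11.4 mm). Pulling.

```bash
python3 -m crank '{"slide":[[0,-0.004,0],[0,-0.014,0],[0,-0.028,0],[0,-0.044,0],[0,-0.060,0],[0,-0.074,0],[0,-0.082,0],[0,-0.085,0]],"roll":[0,0,0,0,0,0,0,0],"grip":[0.005,0.005,0.005,0.005,0.005,0.005,0.005,0.005]}' 70
python3 -m crank '{"slide":[[0,-0.003,0],[0,-0.007,0],[0,-0.010,0],[0,-0.013,0],[0,-0.014,0],[0,-0.014,0],[0,-0.014,0],[0,-0.014,0]],"roll":[0,0,0,0,0,0,0,0],"grip":[0.005,0.005,0.005,0.005,0.005,0.005,0.005,0.005]}' 70
python3 snap.py k; python3 snap.py k1 1; python3 -c "
from h import *
p=get_image('top');cv2.imwrite('pics/k2.png',cv2.resize(p['frame'][160:280,330:430,::-1],None,fx=5,fy=5,interpolation=cv2.INTER_CUBIC))
p=get_image('side');cv2.imwrite('pics/k3.png',cv2.resize(p['frame'][140:210,290:380,::-1],None,fx=8,fy=8,interpolation=cv2.INTER_CUBIC))"
```

```text
time_s: 22.45
position: [0.5632, -0.1838, 0.0546]
tool_rot: [[-0.24, 0.971, 0.003], [0.971, 0.24, -0.0], [-0.001, 0.003, -1.0]]
ft_force: [8.3, 1.5, -3.0]
grip_width: 0.0109
time_s: 23.25
position: [0.5503, -0.187, 0.0546]
tool_rot: [[-0.241, 0.971, 0.003], [0.971, 0.241, -0.001], [-0.001, 0.003, -1.0]]
ft_force: [7.4, 0.1, -2.4]
grip_width: 0.0112
```

View pics/k3.png

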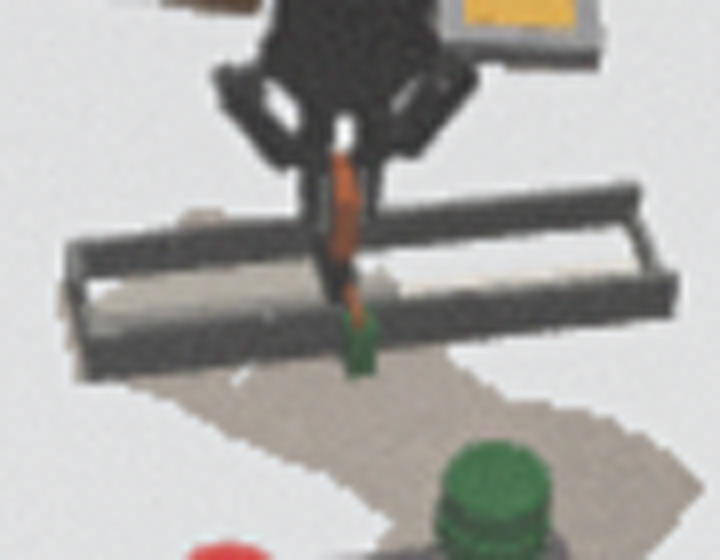

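View pics/k2.png

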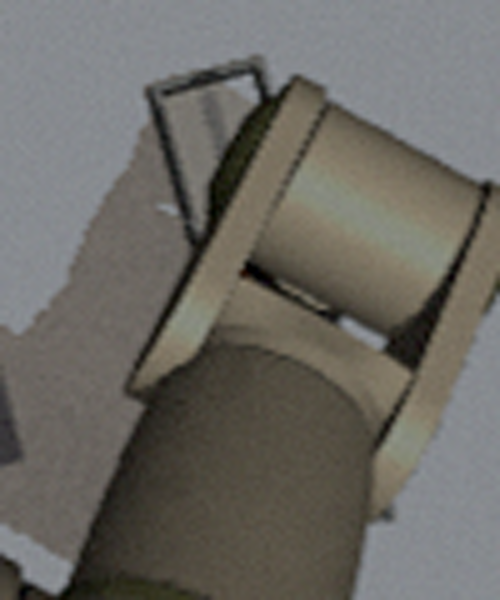

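The pointer tip, at (357,325), is over the clip, which spans columns 345–377 (centre about 361). It looks 2–3 mm short of centre, and the fits agree: they give 100 mm and it has been pulled 97 mm. Pulling a little further, then checking with the model overlaid.

```bash
python3 -m crank '{"slide":[[0,-0.001,0],[0,-0.002,0],[0,-0.0025,0],[0,-0.0025,0],[0,-0.0025,0],[0,-0.0025,0],[0,-0.0025,0],[0,-0.0025,0]],"roll":[0,0,0,0,0,0,0,0],"grip":[0.005,0.005,0.005,0.005,0.005,0.005,0.005,0.005]}' 70
python3 - <<'E'
from h import *
S=get_image("side");s=observe()
hsv=cv2.cvtColor(S["frame"],cv2.COLOR_RGB2HSV).astype(int)
a=np.zeros((400,640),bool);a[150:190,320:350]=1
o=a&(abs(hsv[...,0]-10)<11)&(hsv[...,1]>90);g=a&(abs(hsv[...,0]-65)<20)&(hsv[...,1]>70)
yaw=.243;R=np.array([[np.cos(yaw),-np.sin(yaw)],[np.sin(yaw),np.cos(yaw)]])
f=np.array([.6444,-.1633])-R@[.115,0]
ys,xs=np.nonzero(o)
for y in sorted(set(ys)): # feeder x of the orange at row (pointer rows)
    print("o",y,xs[ys==y].mean().round(2),(ys==y).sum(),(R.T@(ray(S,(xs[ys==y].mean(),y),.037)[:2]-f)).round(4))
ys,xs=np.nonzero(g)
for y in sorted(set(ys)): print("g",y,xs[ys==y].mean().round(2),(ys==y).sum(),(R.T@(ray(S,(xs[ys==y].mean(),y),.031)[:2]-f)).round(4))
print("tab now feeder x",R.T@(s["position"][:2]-f),s["ft_force"],s["grip_width"])
im=cv2.resize(S["frame"][140:210,290:380,::-1],None,fx=8,fy=8,interpolation=cv2.INTER_CUBIC)
cv2.imwrite("pics/l3.png",im)
E
```

```text
time_s: 24.35
position: [0.5479, -0.1876, 0.0546]
tool_rot: [[-0.241, 0.971, 0.003], [0.971, 0.241, -0.001], [-0.001, 0.003, -1.0]]
ft_force: [7.1, 1.4, -3.0]
grip_width: 0.0112
o 159 332.5 2 [ 0.0026 -0.0705]
o 160 333.0 3 [ 0.0019 -0.064 ]
o 161 333.0 3 [ 0.0031 -0.0578]
o 162 333.0 3 [ 0.0044 -0.0516]
o 163 333.0 3 [ 0.0057 -0.0454]
o 164 333.0 3 [ 0.0069 -0.0393]
o 165 333.5 2 [ 0.0062 -0.033 ]
o 166 333.5 2 [ 0.0074 -0.0269]
o 167 333.5 2 [ 0.0087 -0.0209]
o 168 333.0 3 [ 0.0119 -0.0152]
o 169 333.0 3 [ 0.0131 -0.0092]
o 170 333.0 3 [ 0.0143 -0.0033]
o 171 333.0 3 [0.0156 0.0026]
o 172 332.0 1 [0.0207 0.0079]
o 176 334.0 1 [0.0176 0.0322]
o 177 334.0 1 [0.0188 0.0379]
o 178 334.5 2 [0.018  0.0439]
o 179 335.0 1 [0.0173 0.0499]
o 180 335.0 1 [0.0185 0.0555]
g 179 333.0 1 [0.0234 0.0424]
g 180 334.33 3 [0.0194 0.0489]
g 181 334.0 1 [0.0219 0.0543]
tab now feeder x [ 0.01550422 -0.00037747] [ 8.25325676  1.27429504 -2.51854036] 0.011206994081016799
```

View pics/l3.png

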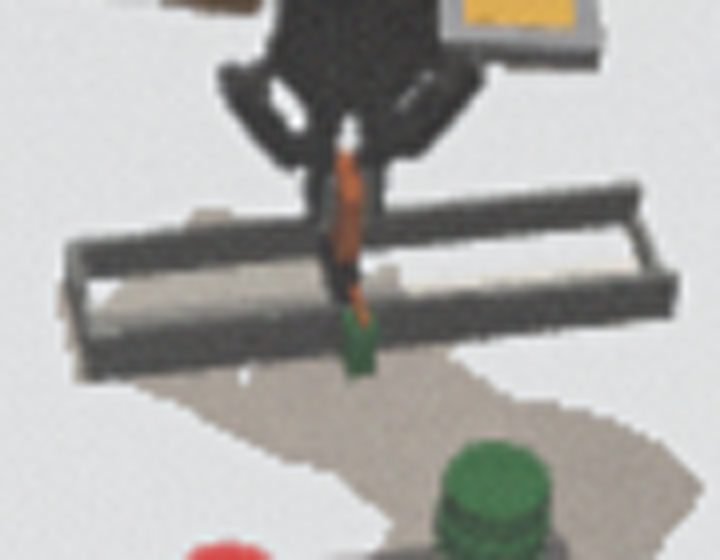

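Run:
```python
from h import *
P=[get_image("side") for _ in range(8)];S=P[0]
A=np.mean([p["frame"].astype(float) for p in P],0)
r,g,b=A[...,0],A[...,1],A[...,2]
for y in range(174,190):
    print(y,[f"{int(r[y,x])},{int(g[y,x])},{int(b[y,x])}" for x in range(330,341)])
G=np.clip((g-r-5)/45,0,1);G[:170]=0;G[190:]=0;G[:,:325]=0;G[:,345:]=0
print(np.nonzero(G.sum(0))[0],G.sum())
yaw=.243;R=np.array([[np.cos(yaw),-np.sin(yaw)],[np.sin(yaw),np.cos(yaw)]])
f=np.array([.6444,-.1633])-R@[.115,0]
def bx(o,lo,hi):
    return np.array([[*(f+R@[o[0]+x,o[1]+y]),z] for x in(lo[0],hi[0]) for y in(lo[1],hi[1]) for z in(lo[2],hi[2])])
best=fit([(S,G.astype(np.float32))],lambda p,q:fillc(proj(p,bx(q,(-.007,-.008,0),(.007,.008,.031))))*(1-fillc(proj(p,bx((q[0],0),(-.002,.028,.035),(.002,.06,.039))))),[.015,.05],.005)
print("clip feeder",best)
O=np.clip((r-g-10)/70,0,1);O[:173]=0;O[185:]=0;O[:,:328]=0;O[:,342:]=0
print("ptr",fit([(S,O.astype(np.float32))],lambda p,q:fillc(proj(p,bx((q[0],0),(-.002,.022,.035),(.002,q[1],.039)))),[.0155,.055],.004))
im=cv2.resize(A[140:210,290:380,::-1].astype(np.uint8),None,fx=8,fy=8,interpolation=cv2.INTER_CUBIC)
for o,lo,hi,c in((best[0],(-.007,-.008,0),(.007,.008,.031),(0,255,255)),((.0155,0),(-.002,.028,.035),(.002,.06,.039),(255,0,255))):
    h=(cv2.convexHull(np.float32(proj(S,bx(o,lo,hi))))-[290,140]+.5)*8
    cv2.polylines(im,[np.int32(h)],True,c,1)
cv2.imwrite("pics/m3.png",im)
```

```text
174 ['118,114,110', '70,70,69', '60,59,60', '60,59,60', '76,74,73', '153,152,148', '180,177,171', '175,170,160', '172,167,157', '176,172,164', '220,221,221']
175 ['123,121,114', '73,72,70', '62,62,61', '73,64,61', '105,82,73', '154,149,141', '161,158,150', '162,157,150', '159,154,147', '160,157,150', '211,209,204']
176 ['146,143,137', '85,84,81', '64,62,63', '81,66,60', '149,96,76', '150,137,129', '145,142,137', '142,139,135', '142,139,133', '141,138,133', '157,154,148']
177 ['141,138,133', '94,94,91', '67,67,67', '73,65,63', '131,86,69', '139,110,93', '118,113,107', '111,111,107', '107,107,103', '103,102,99', '104,103,99']
178 ['105,104,101', '94,94,92', '90,91,88', '88,94,85', '121,92,73', '127,100,77', '93,94,84', '88,90,86', '84,84,83', '83,82,81', '80,80,78']
179 ['82,82,81', '82,81,79', '78,83,78', '75,104,78', '96,95,71', '147,97,71', '98,97,78', '79,82,78', '78,78,78', '79,78,77', '78,77,77']
180 ['77,76,75', '77,77,76', '75,79,74', '70,94,73', '79,97,72', '121,91,69', '86,105,76', '76,84,77', '78,77,77', '77,76,75', '78,78,77']
181 ['79,78,78', '78,78,78', '73,77,73', '69,89
[... 841 characters left out ...]
1']
187 ['167,159,151', '166,159,151', '165,158,149', '138,139,127', '135,138,125', '153,149,138', '157,150,142', '162,154,147', '164,156,148', '166,159,151', '168,159,150']
188 ['165,158,150', '168,160,151', '167,158,150', '162,155,146', '164,157,148', '167,159,152', '168,159,151', '164,156,147', '167,160,151', '169,160,153', '167,159,150']
189 ['167,159,151', '168,161,152', '168,160,151', '167,160,152', '168,160,152', '167,159,151', '165,158,150', '165,158,149', '166,158,150', '170,161,153', '171,162,154']
[332 333 334 335 336 337] 9.066666666666666
clip feeder (array([0.01708834, 0.04146312]), np.float64(22.692012786865234))
ptr (array([0.01825 , 0.039125]), np.float64(4.805356979370117))
```

View pics/m3.png

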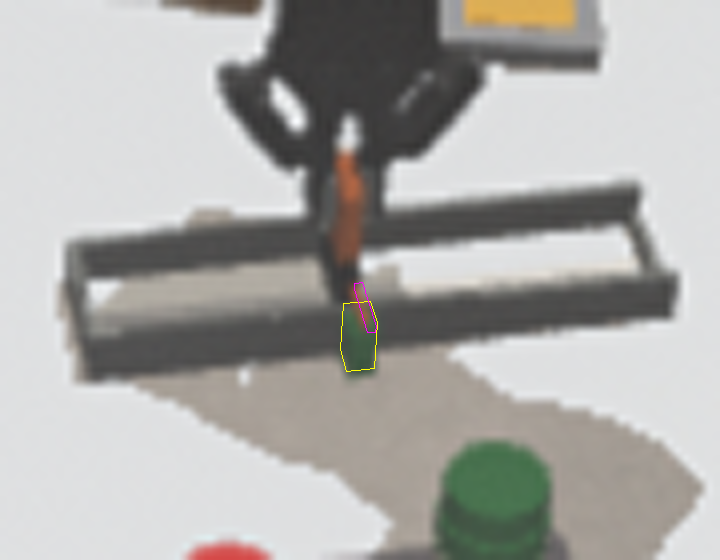

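The clip fit gives feeder x = 17 mm and the pointer fit from the same camera gives 18 mm, so the pointer is centred to about 1 mm on a 14 mm clip. One final look at the jars before handing in.

```bash
python3 snap.py z; python3 -c "
from rig import *;s=observe();print(s['time_s'],s['position'],s['ft_force'],s['grip_width'],abs(s['qvel']).max())"
```

```text
24.9 [ 0.54791106 -0.18765455  0.05452898] [ 7.56608178  0.99443681 -2.47562831] 0.011147051374959962 0.0716269736578524
```

View pics/sz.png

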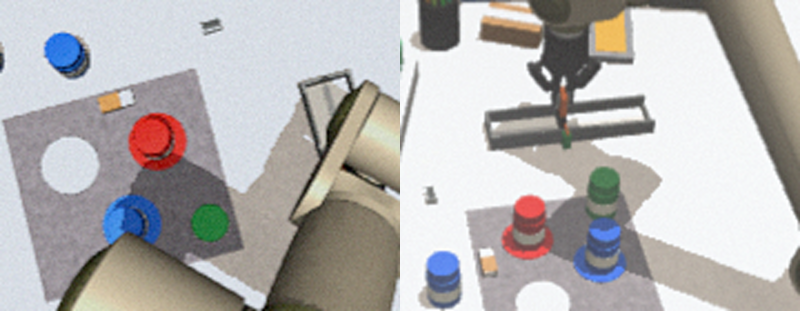

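The red jar is upright on the red spot (528,225), the blue jar on the blue spot (602,248), and the tab is held with its pointer over the clip (567,135). Handing in.

```bash
python3 -c "
from rig import *;print(close_job())"
```

```text
the job is handed in; nothing more can be done
None
```

The jars are swapped and the pusher is pulled back, with the gripper still holding its tab. I handed the job in at about 25 s of the 62 s allowed.

- **Jars:** I moved the red jar to the spare spot, the blue jar to the blue spot, then the red jar to the red spot. In the last pictures both stand upright and well inside their own spots. The green jar, the eraser and the look-alike blue jars looked unmoved in the pictures.
- **Pusher:** I pinched the tab with 70 N (opening 11 mm) and pulled it about 99.5 mm against the spring. It was holding steady at about 7.6 N when I handed in.
- **Pointer over the clip:** The side camera puts the pointer at 18 mm along the lane and the clip's centre at 17 mm, so it is about 1 mm off centre on a 14 mm clip.
- **Disagreements:**
  - The two cameras differ by about 4 mm in x, so I used their mean and compared the pointer and clip within one camera only.
  - The robot's own pose puts the tab at 15.5 mm, 2.7 mm from the camera's figure for the pointer, which is still over the clip.
  - The top camera could not confirm the pointer, because the arm hid it.

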